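# Pack grain samples with the filler that fits

## Robot

A 6-joint arm with a two-finger parallel gripper is mounted at the origin on the work surface. World frame = base frame: x ahead of the robot, y to its left, z up, the work surface at z = 0. Lengths are in m, angles in rad, forces in N, time in s.
With the tool pointing down it reaches from about 0.35 to 0.8 m from the base axis. Payload 7.3 kg.
Tool frame: the origin (TCP) lies on the centre line of the jaws, within the pads' length; the fingertips stand 22 mm ahead of it and the grasp point (between the pads) lies 3 mm ahead of it; z points along the fingers, y is the line along which they close (so a half turn about z gives the same grasp; the last joint's range is limited). The gripper opens to 85 mm and grips with 20 to 120 N. Pads are 22 mm wide; open, the fingers measure 114 mm over their backs; the gripper's body (76 mm by 85 mm) begins 54 mm behind the grasp point. The pads swing forward as they close: fully open they stand 13 mm farther back than shut.
Start: joints at [0.956, 0.342, 1.524, -0, 1.275, -0.146], TCP at [0.237, 0.468, 0.253] pointing down, gripper open.
Joint ranges: [-2.53, 2.53], [-0.77, 2.02], [0.04, 2.7], [-1, 4.14], [0.28, 2.66], [-3.11, 3.11]. Speed limits (rad/s): [2.57, 2.57, 3.14, 3.14, 3.14, 3.14].

## Interface

Orientations are given as a 3x3 rotation matrix whose columns are the frame's x, y, z axes.
In Python, from plant import robot gives the robot as it stands.
- The arm moves only by the shell command python3 nudge.py FILE [FORCE], which reads ROWS from the file FILE. ROWS is 1 to 10 rows, one to a line, with the numbers parted by commas; each row has 7 numbers: a rotation vector rx, ry, rz in units of 0.2 rad, then dx, dy, dz in units of 5 mm, then the finger opening in m; each row shifts and turns the commanded pose from where the row before left it, along the tool's axes as they then stand; what a row does not reach is not made up. A row lasts 1/12 s, in which the tool goes at most 0.0417 m and 0.125 rad, less where a joint would pass 70% of its speed; a pose out of reach is approached as far as the arm can. The fingers move at their own pace and stop on an object; FORCE is the grip in N (left out, the last holds). Time passes only in rows, so rows that do not move let the fingers close. It prints the time, the measured TCP pose, the force, the opening and the grip force at its end. Input that does not fit is refused with a message, and nothing moves.
- robot.sense(): the state, without advancing time (a new reading comes with each control period).
- robot.camera(name): name is "side" or "top"; returns a dict with "frame" (480x640x3 uint8, blue, green, red), "fov_y" (degrees; the focal length in pixels is half the picture's height over the tangent of half this angle, whatever the lens; pixels are square), "cx", "cy" (the principal point, pixels), "k1" (the pictures are not rectified: a ray, as slopes to the right and down, at radius r is drawn at 1 + k1 r^2 times it, then the intrinsics apply), "R" (3x3) and "t" (3): a world point X has camera coordinates R X + t. Camera axes: x right, y down, z forward; pixel columns grow to the right and rows downward; lengths in m; the calibration is good to about 2 mm. A picture is of the moment at which its call begins. There is no depth.
- robot.hand_in(): hands the job in; it is judged then, once.
The state is a dict: "time": time; "joints": joint angles; "joint_velocities": joint speeds; "effort": joint torques, N m; "ee_pos": TCP position; "tool_rot": TCP orientation; "ft_force": force on the tool from outside, world axes, zero at the start; "moment": the same for the moment, N m; "gripper_width": finger opening in m; "grasp_force": force on a finger pad.
Only numpy, scipy, OpenCV 4.12 (cv2) and the standard library are available. Lean on these libraries where they do the work, as an engineer would, in place of code of your own. Each camera call takes 0.05 s, during which the arm holds its last target. There are 200 camera calls.

## Task

Get the sample box ready to ship: swing its hold-down arm aside, take the old wooden filler block out of the box and stand it on the white tray. Stand the square tin and every grain jar that is on the bench upright in the box in one row, then close up the gap that is left with the single wooden filler block from the bench that fits it snugly (only that one; the old block is never the right one), and swing the arm fully back over the row. Leave the petri dish, black dish, mug and brush alone.

Things in the scene. Friction and masses are not known exactly. Their poses are not given: they have to be found in the camera images.
- box: bare aluminium open-topped box fixed to the bench: one lane, inside 66 wide (its x) x 283 long (its y), floor 6 above the bench, walls 6 thick, rim 28 above the bench; origin at the centre of its underside, z up. A post at its +y end carries the hold-down arm. The full row of tin, jars and right filler is 5 mm shorter than the inside, so push things together
- bar (a joint): hinge of the hold-down arm, rad, about the vertical through bar_pivot: 0 = closed, arm over the lane pointing along the box's -y, covering the last 65 mm of its +y end; grows counter-clockwise seen from above (1.57: along the box's +x); stops at 0 and 2.4. Starts at 0 to 0.25. Stays where it is left (friction about 0.06 N m)
- bar_pivot (a point): on the vertical hinge axis of the arm, at the box's y = +177.5, x = 0, 76 above the bench. The arm is a flat steel bar 22 wide, its underside 76 and its top 88 above the bench
- bar_knob (a point): grip point on the arm's upright black knob: a round pin 18 in diameter, 100 from the hinge axis, from 88 to 136 above the bench; this point is on its axis, 120 above the bench
- tray: shallow white tray fixed to the bench, 140 x 140, rim 14 high, floor 4 thick, for the old filler block; origin at the centre of its underside
- tin: square-edged metal tin, 58 wide (its x) x 70 long (its y) x 62 high, edges rounded 4, bottom-heavy; origin at the centre of its underside, z up; stands upright on the bench. Goes in the box with its 58 side across the lane
- jar_a: closed round grain jar, 60 diameter (body up to 44 high, bottom-heavy; above it a white lid 54 in diameter), 62 high in all; may be absent; origin at the centre of its underside, z up; stands upright on the bench at the start
- jar_b: closed round grain jar, 60 diameter (body up to 44 high, bottom-heavy; above it a white lid 54 in diameter), 62 high in all; may be absent; origin at the centre of its underside, z up; stands upright on the bench at the start
- jar_small: closed round grain jar, 48 diameter (body up to 44 high, bottom-heavy; above it a white lid 42 in diameter), 62 high in all; may be absent; origin at the centre of its underside, z up; stands upright on the bench at the start
- filler_40: plain wooden filler block, 58 wide (its x) x 40 long (its y) x 62 high, edges rounded 4; origin at the centre of its underside, z up; stands upright. On the bench at the start; goes in the box with its 58 side across the lane
- filler_52: plain wooden filler block, 58 wide (its x) x 52 long (its y) x 62 high, edges rounded 4; origin at the centre of its underside, z up; stands upright. On the bench at the start; goes in the box with its 58 side across the lane
- filler_88: plain wooden filler block, 58 wide (its x) x 88 long (its y) x 62 high, edges rounded 4; origin at the centre of its underside, z up; stands upright. On the bench at the start; goes in the box with its 58 side across the lane
- filler_100: plain wooden filler block, 58 wide (its x) x 100 long (its y) x 62 high, edges rounded 4; origin at the centre of its underside, z up; stands upright. On the bench at the start; goes in the box with its 58 side across the lane
- filler_76: plain wooden filler block, 58 wide (its x) x 76 long (its y) x 62 high, edges rounded 4; origin at the centre of its underside, z up; stands upright. The old block: stands in the box at the start, its length along the lane; to be stood on the white tray
- petri: low open glass petri dish, 90 diameter, 18 high; origin at the centre of its underside. A bystander, not part of the job.
- dish: black open dish, 130 diameter, 28 high; origin at the centre of its underside. A bystander, not part of the job.
- mug: white ceramic beaker, 72 diameter, 85 high; origin at the centre of its underside. A bystander, not part of the job.
- brush: bench brush, 160 long, lying on the bench; origin at its middle. A bystander, not part of the job.

How it is judged:
On the way, in this order (a step that is already met when the one before it is completed fails the run):
1. the hold-down arm is swung aside (joint above 1.2 rad) (value of joint bar above 1.2 rad), for 0.2 s.
2. the tin, all jars present and the one filler that fits stand in the box, and neither the old block nor another filler (x of tin in the frame of box between -0.022 and 0.022 m and y of tin in the frame of box between -0.14 and 0.14 m and z of each of tin, jar_a, jar_b, jar_small in the frame of box below 0.012 m and angle between each of tin, jar_a, jar_b, jar_small's own z axis and vertical below 0.1 rad and linear speed of each of tin, jar_a, jar_b, jar_small below 0.03 m/s and x of jar_a in the frame of box between -0.022 and 0.022 m and y of jar_a in the frame of box between -0.14 and 0.14 m and x of jar_b in the frame of box between -0.022 and 0.022 m and y of jar_b in the frame of box between -0.14 and 0.14 m and x of jar_small in the frame of box between -0.022 and 0.022 m and y of jar_small in the frame of box between -0.14 and 0.14 m and ((x of filler_40 in the frame of box between -0.022 and 0.022 m and y of filler_40 in the frame of box between -0.14 and 0.14 m and z of filler_40 in the frame of box below 0.012 m and angle between filler_40's own z axis and vertical below 0.1 rad and linear speed of filler_40 below 0.03 m/s) or (x of filler_88 in the frame of box between -0.022 and 0.022 m and y of filler_88 in the frame of box between -0.14 and 0.14 m and z of filler_88 in the frame of box below 0.012 m and angle between filler_88's own z axis and vertical below 0.1 rad and linear speed of filler_88 below 0.03 m/s and height (world z) of jar_small above 0.2 m) or (x of filler_100 in the frame of box between -0.022 and 0.022 m and y of filler_100 in the frame of box between -0.14 and 0.14 m and z of filler_100 in the frame of box below 0.012 m and angle between filler_100's own z axis and vertical below 0.1 rad and linear speed of filler_100 below 0.03 m/s and height (world z) of jar_a above 0.2 m) or (x of filler_100 in the frame of box between -0.022 and 0.022 m and y of filler_100 in the frame of box between -0.14 and 0.14 m and z of filler_100 in the frame of box below 0.012 m and angle between filler_100's own z axis and vertical below 0.1 rad and linear speed of filler_100 below 0.03 m/s and height (world z) of jar_b above 0.2 m)) and not ((x of filler_40 in the frame of box between -0.05 and 0.05 m and y of filler_40 in the frame of box between -0.16 and 0.16 m) and height (world z) of jar_a above 0.2 m) and not ((x of filler_40 in the frame of box between -0.05 and 0.05 m and y of filler_40 in the frame of box between -0.16 and 0.16 m) and height (world z) of jar_b above 0.2 m) and not ((x of filler_40 in the frame of box between -0.05 and 0.05 m and y of filler_40 in the frame of box between -0.16 and 0.16 m) and height (world z) of jar_small above 0.2 m) and not (x of filler_52 in the frame of box between -0.05 and 0.05 m and y of filler_52 in the frame of box between -0.16 and 0.16 m) and not (x of filler_76 in the frame of box between -0.05 and 0.05 m and y of filler_76 in the frame of box between -0.16 and 0.16 m)), for 0.2 s.
At the end, for the whole second after the job is handed in: Tin and all jars present upright at rest on the box floor with the one filler leaving 5 mm (40: three jars; 88: no small jar; 100: one 60 mm jar missing); filler_52 and filler_76 not in or over the box; filler_76 upright on the tray within 50 mm of its centre; arm below 0.15 rad (all of step 2 and horizontal distance between filler_76 and tray below 0.05 m and height (world z) of filler_76 below 0.012 m and angle between filler_76's own z axis and vertical below 0.1 rad and value of joint bar below 0.15 rad); the robot touches nothing.
It fails at once if a bystander (petri dish, black dish, mug, brush) is moved more than 40 mm (distance of any of petri, dish, mug, brush from where it was at the start of the episode above 0.04 m).
Of jar_a, jar_b, jar_small only 2 to 3 are there at a start; the rules pass over those that are not, and their reading is None.
At some moment in a run one of jar_a, jar_b, jar_small may be knocked a few centimetres aside while the robot is not near it.
It also fails if it takes over 208 s, if anything falls off the work surface, if the arm or the gripper's body presses on something with over 40 N, if the wrist force passes 120 N, or if a joint passes its speed limit or range.

## Working session

There is one attempt and no reset: what is moved stays moved. The work goes in short steps, Python scripts to look and compute and a shell command to move; the robot and the scene stay as the last step left them, time stands still between calls to the robot, and variables do not carry over. Pictures are saved under pics/ and viewed, at most 14 in all, crops included, and the job is handed in when it is done.

```bash
ls; mkdir -p pics; cat > h.py <<'E'
import numpy as np, cv2
from plant import robot
def grab(n):
    c=robot.camera(n); return c
def px2w(c,u,v,z):
    f=240/np.tan(np.radians(c["fov_y"])/2)
    d=np.array([(u-c["cx"])/f,(v-c["cy"])/f]); p=d.copy()
    for _ in range(30): p=d/(1+c["k1"]*(p@p))
    R=np.array(c["R"]);t=np.array(c["t"])
    o=-R.T@t; r=R.T@np.array([p[0],p[1],1]); s=(z-o[2])/r[2]
    return o+s*r
def w2px(c,X):
    f=240/np.tan(np.radians(c["fov_y"])/2)
    q=np.array(c["R"])@np.array(X)+np.array(c["t"]); p=q[:2]/q[2]; p=p*(1+c["k1"]*(p@p))
    return p*f+[c["cx"],c["cy"]]
E
python3 - <<'E'
from h import *
import pickle
for n in("top","side"):
    c=grab(n); cv2.imwrite(f"pics/{n}0.png",cv2.resize(c["frame"],(800,600),interpolation=cv2.INTER_CUBIC)); pickle.dump(c,open(f"{n}0.pkl","wb"))
    R=np.array(c["R"]);print(n,c["fov_y"],c["k1"],-R.T@c["t"])
s=robot.sense();print(s["time"],s["tool_rot"],s["ee_pos"],s["gripper_width"])
E
```

```text
nudge.py
pics
plant.py
top 54.0404837568278 -0.0042621406438325075 [ 0.38952419 -0.07039794  1.0868943 ]
side 46.914524334039804 -0.17110108535218152 [ 0.09254474 -0.82883634  0.73261126]
0.1 [[-8.92095717e-01  4.51845776e-01 -7.91630600e-04]
 [ 4.51846427e-01  8.92095024e-01 -1.12871199e-03]
 [ 1.96205975e-04 -1.36461459e-03 -9.99999050e-01]] [0.23699687 0.46809544 0.25268938] 0.08521759109543059
```
View pics/top0.png

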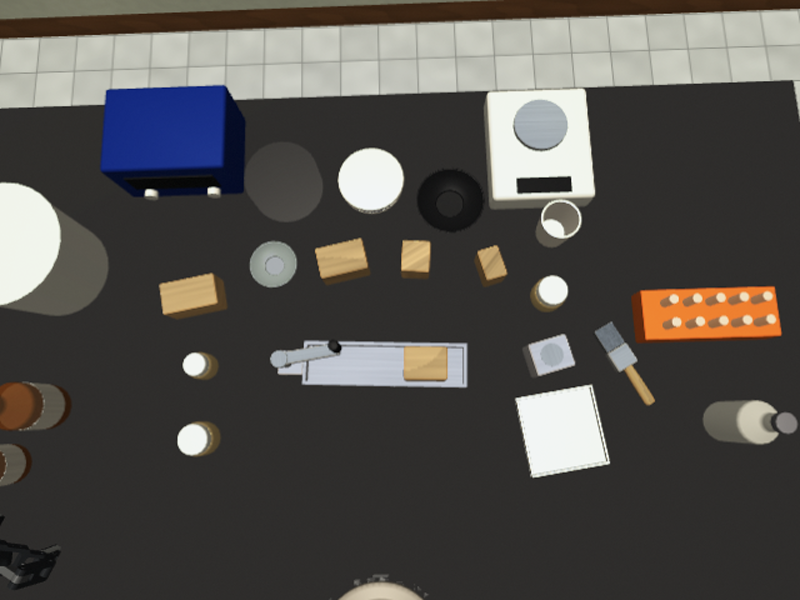

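View pics/side0.png

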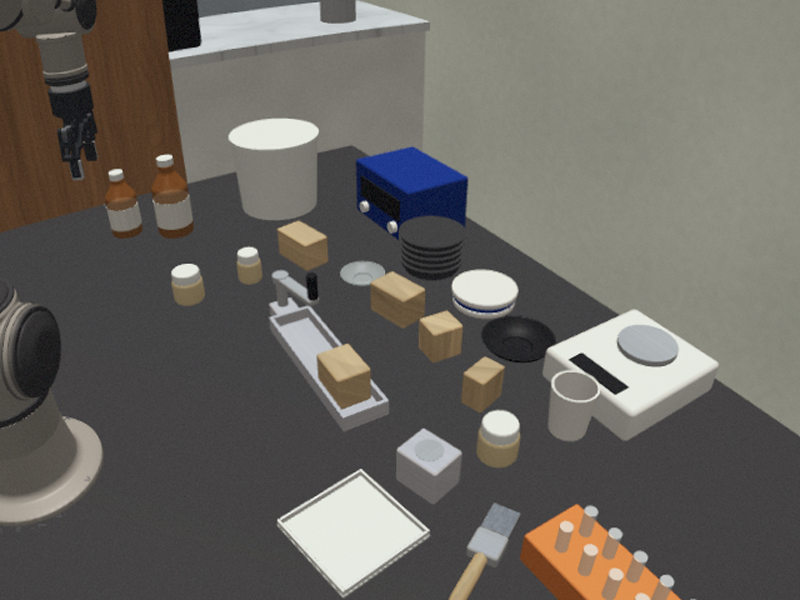

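The top picture shows all three jars: the small one at (198,365) and the 60 mm ones at (197,439) and (550,292). So filler_40 is needed, probably the block at (491,263). The tin is at (552,354), the tray at (562,431), the old block at (425,363) and the knob at (334,347). I'll enlarge to measure.

```bash
python3 - <<'E'
import pickle,cv2
c=pickle.load(open("top0.pkl","rb"));f=c["frame"]
cv2.imwrite("pics/cl.png",cv2.resize(f[180:380,125:385],None,fx=3,fy=3,interpolation=cv2.INTER_CUBIC))
cv2.imwrite("pics/cr.png",cv2.resize(f[185:385,310:570],None,fx=3,fy=3,interpolation=cv2.INTER_CUBIC))
E
```

View pics/cl.png

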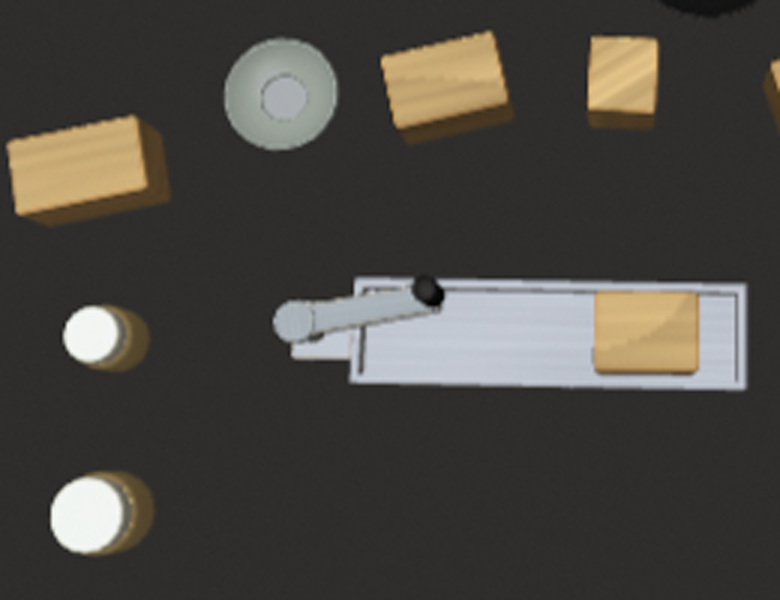

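View pics/cr.png

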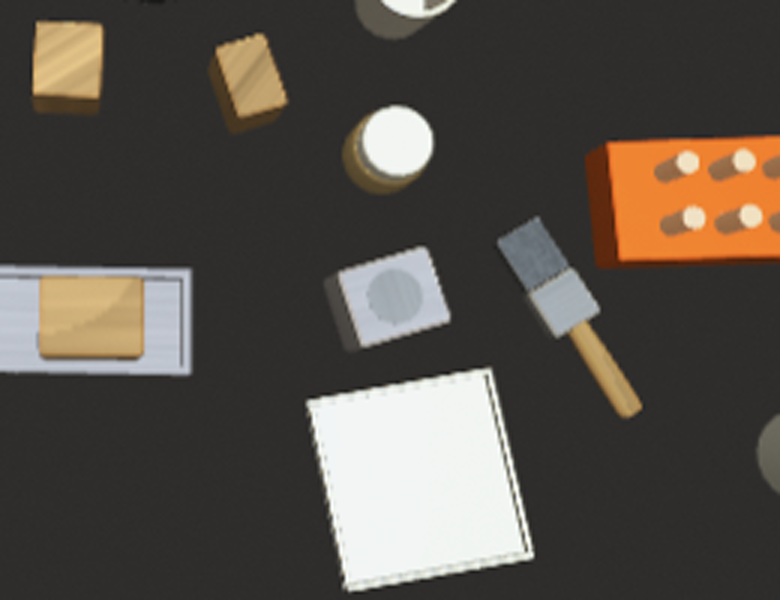

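The crops show the following, in crop pixels.
- **Left crop:** knob top at (428,291), hinge at (295,321), box rim corners at (354,278), (746,284), (745,389) and (349,381). Small jar lid at (94,334), large jar lid at (88,515).
- **Right crop:** tin top corners at (337,273), (426,247), (451,321) and (359,348). Jar lid at (398,142). filler_40 top corners at (216,50), (263,34), (287,102) and (239,120). Tray at (308,401), (491,369), (533,557) and (348,590). Old block at (39,276) to (144,357).

```bash
cat > m.py <<'E'
from h import *
import pickle
c=pickle.load(open("top0.pkl","rb"))
L=lambda p,z:px2w(c,125+(p[0]+.5)/3-.5,180+(p[1]+.5)/3-.5,z)[:2]
Rr=lambda p,z:px2w(c,310+(p[0]+.5)/3-.5,185+(p[1]+.5)/3-.5,z)[:2]
def quad(n,f,ps,z):
    q=np.array([f(p,z) for p in ps]); m=q.mean(0)
    e1=(q[1]-q[0]+q[2]-q[3])/2; e2=(q[3]-q[0]+q[2]-q[1])/2
    print(n,m.round(4),"len",np.linalg.norm(e1).round(4),np.linalg.norm(e2).round(4),"ang e1,e2 deg",np.degrees([np.arctan2(e1[1],e1[0]),np.arctan2(e2[1],e2[0])]).round(1))
quad("box",L,[(354,278),(746,284),(745,389),(349,381)],.028)
quad("old",Rr,[(39,276),(144,277),(143,358),(39,357)],.068)
quad("tin",Rr,[(337,273),(426,247),(451,321),(359,348)],.062)
quad("f40",Rr,[(216,50),(263,34),(287,102),(239,120)],.062)
quad("f52",Rr,[(36,22),(103,22),(102,99),(33,96)],.062)
quad("tray",Rr,[(308,401),(491,369),(533,557),(348,590)],.014)
print("knob",L((428,291),.136),"hinge",L((295,321),.09))
print("js",L((94,334),.062),"j1",L((88,515),.062),"j2",Rr((398,142),.062))
E
python3 m.py
```

```text
box [ 0.4778 -0.0191] len 0.2955 0.0778 ang e1,e2 deg [-92.7 177.1]
old [ 0.4731 -0.0919] len 0.0752 0.0582 ang e1,e2 deg [-92.2 177.7]
tin [ 0.4815 -0.3108] len 0.0688 0.0559 ang e1,e2 deg [ -75.5 -166.6]
f40 [ 0.6491 -0.2174] len 0.038 0.0555 ang e1,e2 deg [ -71.7 -164.8]
f52 [ 0.6664 -0.0816] len 0.051 0.0584 ang e1,e2 deg [-93.1 176.7]
tray [ 0.3513 -0.3319] len 0.1388 0.1384 ang e1,e2 deg [ -81.8 -171.8]
knob [0.49934457 0.05630891] hinge [0.48608545 0.15702459]
js [0.48355596 0.31055309] j1 [0.3546976  0.31003678] j2 [ 0.59573821 -0.32270248]
```

The manual's scale: shifts go in units of 5 mm and turns go in units of 0.2 rad. Converting my numbers, -0.035 m is -7, -0.0207 m is -4.14.

```bash
cat > g.py <<'E'
import sys
from h import *
# usage: g.py x y z [yaw_deg of tool y axis] -> shift in present tool axes, then turn about tool z
a=[float(v) for v in sys.argv[1:]]
s=robot.sense();R=np.array(s["tool_rot"]);d=np.array(a[:3])-s["ee_pos"]
yaw=np.degrees(np.arctan2(R[1,1],R[0,1]))
print("d tool",(R.T@d).round(4),"norm",np.linalg.norm(d).round(4),"yaw",yaw.round(2),end=" ")
if len(a)>3: print("rz",round(-np.radians((a[3]-yaw+90)%180-90),4),end=" ")
print("t",s["time"],"tilt",R[:,2].round(4))
E
echo '0,0,0,-7,-4.14,0,0.085
0,0,0,-7,-4.14,0,0.085
0,0,0,-7,-4.14,0,0.085
0,0,0,-7,-4.14,0,0.085
0,0,0,-7,-4.14,0,0.085
0,0,0,-7,-4.14,0,0.085' > next.json && python3 nudge.py next.json 30 && echo '0,0,0,-7,-4.14,0,0.085
0,0,0,-7,-4.14,0,0.085
0,0,0,-7,-4.14,0,0.085
0,0,0,-7,-4.14,0,0.085
0,0,0,-7,-4.14,0,0.085
0,0,0,-7,-4.14,0,0.085
0,0,0,0,0,0,0.05' > next.json && python3 nudge.py next.json; python3 g.py .4993 .0563 .123
```

```text
time: 0.6
ee_pos: [0.3688, 0.2609, 0.2531]
tool_rot: [[-0.892, 0.451, -0.0], [0.451, 0.892, -0.0], [0.0, -0.0, -1.0]]
ft_force: [0.3, 0.5, -1.1]
gripper_width: 0.085
grasp_force: 0.0
time: 1.18
ee_pos: [0.5027, 0.0513, 0.2527]
tool_rot: [[-0.89, 0.457, 0.001], [0.457, 0.89, -0.002], [-0.002, -0.001, -1.0]]
ft_force: [-0.9, 0.7, 0.6]
gripper_width: 0.0748
grasp_force: 0.0
d tool [0.0056 0.003  0.1297] norm 0.1299 yaw 62.82 t 1.1833 tilt [ 0.0013 -0.0023 -1.    ]
```

Converted, 0.04 m is 8, 0.01 m is 2.

```bash
echo '0,0,0,0.9,0.6,0,0.06
0,0,0,0,0,8,0.06
0,0,0,0,0,8,0.06
0,0,0,0,0,8,0.06
0,0,0,0,0,2,0.06
0,0,0,0,0,0,0.0
0,0,0,0,0,0,0.0
0,0,0,0,0,0,0.0
0,0,0,0,0,0,0.0
0,0,0,0,0,0,0.0' > next.json && python3 nudge.py next.json 30; python3 - <<'E'
from h import *
s=robot.sense();R=np.array(s["tool_rot"]);h=np.array([.4862,.1582]);p=s["ee_pos"][:2]-h
r=np.linalg.norm(p);a0=np.arctan2(p[1],p[0]);print(r,np.degrees(a0),s["gripper_width"])
R0=np.array([[R[0,0],R[0,1]],[R[1,0],R[1,1]]])
P=[h+.1*np.array([np.cos(a),np.sin(a)]) for a in np.linspace(a0,np.radians(4),9)]
for x,y in zip(P,P[1:]): print((R0.T@(y-x)).round(4))
E
```

```text
time: 2.02
ee_pos: [0.4984, 0.062, 0.1257]
tool_rot: [[-0.892, 0.452, 0.005], [0.452, 0.892, 0.0], [-0.004, 0.002, -1.0]]
ft_force: [-0.7, 1.2, 6.7]
gripper_width: 0.0173
grasp_force: 29.6
0.0969512258298417 -82.75777372251447 0.017276626523307442
[-0.0146  0.012 ]
[-0.0121  0.0146]
[-0.0091  0.0166]
[-0.0058  0.018 ]
[-0.0023  0.0188]
[0.0012 0.0189]
[0.0048 0.0183]
[0.0081 0.0171]
```

```bash
echo '0,0,0,-2.92,2.4,0,0
0,0,0,-2.42,2.92,0,0
0,0,0,-1.82,3.32,0,0
0,0,0,-1.16,3.6,0,0
0,0,0,-0.46,3.76,0,0
0,0,0,0.24,3.78,0,0
0,0,0,0.96,3.66,0,0
0,0,0,1.62,3.42,0,0
0,0,0,0,0,0,0
0,0,0,0,0,0,0' > next.json && python3 nudge.py next.json && echo '0,0,0,0,0,0,0.06
0,0,0,0,0,0,0.06
0,0,0,0,0,-4,0.06
0,0,0,0,0,-8,0.085
0,0,0,0,0,-8,0.085' > next.json && python3 nudge.py next.json; python3 g.py .4731 -.0919 .19 -2.5
```

```text
time: 2.85
ee_pos: [0.5859, 0.1691, 0.1252]
tool_rot: [[-0.892, 0.451, 0.006], [0.451, 0.892, 0.002], [-0.004, 0.004, -1.0]]
ft_force: [4.9, 4.0, 5.4]
gripper_width: 0.0168
grasp_force: 30.5
time: 3.27
ee_pos: [0.5826, 0.1667, 0.2225]
tool_rot: [[-0.892, 0.453, -0.006], [0.453, 0.892, -0.001], [0.005, -0.004, -1.0]]
ft_force: [2.4, 0.8, 0.4]
gripper_width: 0.0764
grasp_force: 0.0
d tool [-0.0196 -0.28    0.0334] norm 0.2827 yaw 63.07 rz 1.1445 t 3.2667 tilt [-0.0064 -0.0011 -1.    ]
```

Converted, -0.04 m is -8, -0.0028 m is -0.56.

```bash
echo '0,0,0,-0.56,-8,0,0.085
0,0,0,-0.56,-8,0,0.085
0,0,0,-0.56,-8,0,0.085
0,0,0,-0.56,-8,0,0.085
0,0,0,-0.56,-8,0,0.085
0,0,0,-0.56,-8,0,0.085
0,0,0,-0.56,-8,0,0.085' > next.json && python3 nudge.py next.json && echo '0,0,0.6,0,0,0.8,0.085
0,0,0.6,0,0,0.8,0.085
0,0,0.6,0,0,0.8,0.085
0,0,0.6,0,0,0.8,0.085
0,0,0.6,0,0,0.8,0.085
0,0,0.6,0,0,0.8,0.085
0,0,0.6,0,0,0.8,0.085
0,0,0.6,0,0,0.8,0.085
0,0,0.6,0,0,0,0.085
0,0,0.325,0,0,0,0.085' > next.json && python3 nudge.py next.json && echo '0,0,0,0,0,0,0.085' > next.json && python3 nudge.py next.json >/dev/null; python3 g.py .4731 -.0919 .058 -2.5; python3 - <<'E'
from h import *
import pickle
c=grab("top");pickle.dump(c,open("top1.pkl","wb"))
f=c["frame"][185:385,250:510]
cv2.imwrite("pics/t1.png",cv2.resize(f,None,fx=3,fy=3,interpolation=cv2.INTER_CUBIC))
E
```

```text
time: 3.85
ee_pos: [0.473, -0.0925, 0.223]
tool_rot: [[-0.892, 0.453, -0.002], [0.453, 0.892, 0.0], [0.002, -0.0, -1.0]]
ft_force: [0.7, -0.3, -0.3]
gripper_width: 0.0853
grasp_force: 0.0
time: 4.68
ee_pos: [0.4739, -0.091, 0.1906]
tool_rot: [[0.05, 0.999, -0.003], [0.999, -0.05, 0.001], [0.001, -0.003, -1.0]]
ft_force: [0.3, 0.4, 1.0]
gripper_width: 0.0851
grasp_force: 0.0
d tool [-0.001  -0.0007  0.1328] norm 0.1328 yaw -2.66 rz -0.0027 t 4.7667 tilt [-2.e-03  6.e-04 -1.e+00]
```

View pics/t1.png

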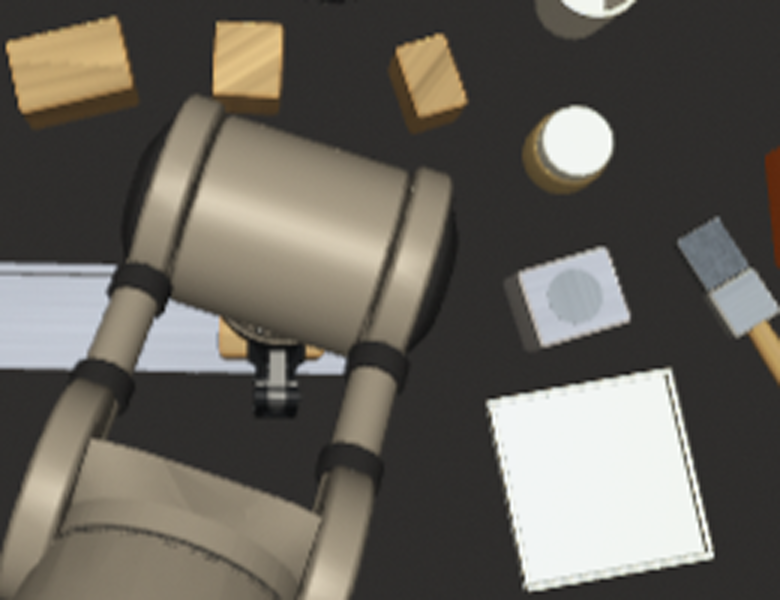

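The arm hides the box from above, but the tin, jar, fillers and tray on the right are unmoved. Next I'll go down on the old block, grip it and lift.

```bash
echo '0,0,0,0,0,8,0.085
0,0,0,0,0,8,0.085
0,0,0,0,0,8,0.085
0,0,0,0,0,2.6,0.085
0,0,0,0,0,0,0.085
0,0,0,0,0,0,0.04
0,0,0,0,0,0,0.04
0,0,0,0,0,0,0.04
0,0,0,0,0,0,0.04' > next.json && python3 nudge.py next.json 45 && echo '0,0,0,0,0,0,0.04
0,0,0,0,0,0,0.04
0,0,0,0,0,-4,0.04
0,0,0,0,0,-8,0.04
0,0,0,0,0,-8,0.04
0,0,0,0,0,0,0.04' > next.json && python3 nudge.py next.json; python3 g.py .3513 -.3319 .16 8
```

```text
time: 5.57
ee_pos: [0.4763, -0.091, 0.06]
tool_rot: [[0.042, 0.999, 0.003], [0.999, -0.042, -0.001], [-0.001, 0.004, -1.0]]
ft_force: [-0.3, -1.0, 4.9]
gripper_width: 0.0574
grasp_force: 49.1
time: 6.07
ee_pos: [0.4789, -0.0917, 0.1656]
tool_rot: [[0.042, 0.999, 0.013], [0.999, -0.042, -0.004], [-0.004, 0.013, -1.0]]
ft_force: [1.4, -0.7, -0.7]
gripper_width: 0.0575
grasp_force: 49.5
d tool [-0.2454 -0.1173  0.005 ] norm 0.272 yaw -2.43 rz -0.1821 t 6.0667 tilt [ 0.0128 -0.0045 -0.9999]
```

```bash
echo '0,0,0,-7,-3.36,0,0.04
0,0,0,-7,-3.36,0,0.04
0,0,0,-7,-3.36,0,0.04
0,0,0,-7,-3.36,0,0.04
0,0,0,-7,-3.36,0,0.04
0,0,0,-7,-3.36,0,0.04
0,0,0,-7,-3.36,0,0.04
0,0,0,0,0,0,0.04' > next.json && python3 nudge.py next.json; python3 g.py .3513 -.3319 .06
```

```text
time: 6.73
ee_pos: [0.3446, -0.3359, 0.1586]
tool_rot: [[0.048, 0.999, 0.001], [0.999, -0.048, -0.004], [-0.004, 0.001, -1.0]]
ft_force: [-0.1, -0.3, -0.2]
gripper_width: 0.0573
grasp_force: 49.3
d tool [0.0047 0.0064 0.0986] norm 0.0989 yaw -2.75 t 6.7333 tilt [ 5.0e-04 -3.9e-03 -1.0e+00]
```

```bash
echo '0,0,0,0,0,0,0.04
0,0,0,0,0,0,0.04' > next.json && python3 nudge.py next.json >/dev/null;python3 g.py .3513 -.3319 .06;  echo '0,0,0,0,0,0,0.04' > next.json && python3 nudge.py next.json >/dev/null;python3 g.py .3513 -.3319 .06
```

```text
d tool [-0.0019  0.0044  0.0982] norm 0.0983 yaw -2.51 t 6.9 tilt [-0.e+00  7.e-04 -1.e+00]
d tool [-0.0027  0.0038  0.0982] norm 0.0983 yaw -2.39 t 6.9833 tilt [-0.e+00  6.e-04 -1.e+00]
```

Converted, 0.04 m is 8, 0.03 m is 6.

```bash
echo '0,0,0,-0.6,0.8,6,0.04
0,0,0,0,0,8,0.04
0,0,0,0,0,3,0.04
0,0,0,0,0,1.2,0.04
0,0,0,0,0,1.2,0.04
0,0,0,0,0,0.4,0.04
0,0,0,0,0,0,0.04
0,0,0,0,0,0,0.04
0,0,0,0,0,0,0.085' > next.json && python3 nudge.py next.json; echo '0,0,0,0,0,0,0.085
0,0,0,0,0,0,0.085
0,0,0,0,0,-6,0.085
0,0,0,0,0,-8,0.085
0,0,0,0,0,-6,0.085
0,0,0,0,0,0,0.085
0,0,0,0,0,0,0.085' > next.json && python3 nudge.py next.json; python3 g.py .4815 -.3108 .05 14
```

```text
time: 7.73
ee_pos: [0.3517, -0.334, 0.0604]
tool_rot: [[0.043, 0.999, 0.002], [0.999, -0.043, -0.002], [-0.002, 0.002, -1.0]]
ft_force: [-0.2, 0.8, -0.2]
gripper_width: 0.0677
grasp_force: 0.0
time: 8.32
ee_pos: [0.3517, -0.3343, 0.1612]
tool_rot: [[0.043, 0.999, 0.003], [0.999, -0.043, -0.004], [-0.004, 0.003, -1.0]]
ft_force: [-1.3, 0.8, 0.3]
gripper_width: 0.0852
grasp_force: 0.0
d tool [0.0295 0.1283 0.1115] norm 0.1725 yaw -2.47 rz -0.2875 t 8.3167 tilt [ 0.0031 -0.0039 -1.    ]
```

Converted, 0.032 m is 6.4, 0.0074 m is 1.48, -0.1 rad is -0.5.

```bash
echo '0,0,0,1.48,6.4,0,0.085
0,0,0,1.48,6.4,0,0.085
0,0,0,1.48,6.4,0,0.085
0,0,0,1.48,6.46,0,0.085
0,0,-0.5,0,0,0,0.085
0,0,-0.5,0,0,0,0.085
0,0,-0.4375,0,0,0,0.085
0,0,0,0,0,0,0.085
0,0,0,0,0,0,0.085
0,0,0,0,0,0,0.085' > next.json && python3 nudge.py next.json; python3 g.py .4815 -.3108 .05 14
python3 - <<'E'
from h import *
c=grab("side")
cv2.imwrite("pics/s1.png",cv2.resize(c["frame"][150:450,180:500],None,fx=1.9,fy=1.9,interpolation=cv2.INTER_CUBIC))
E
```

```text
time: 9.15
ee_pos: [0.4801, -0.3093, 0.1585]
tool_rot: [[-0.239, 0.971, -0.001], [0.971, 0.239, 0.001], [0.001, -0.001, -1.0]]
ft_force: [1.4, -0.1, 0.0]
gripper_width: 0.0848
grasp_force: 0.0
d tool [-0.002   0.001   0.1085] norm 0.1085 yaw 13.84 rz -0.0027 t 9.15 tilt [-0.001  0.001 -1.   ]
```

View pics/s1.png

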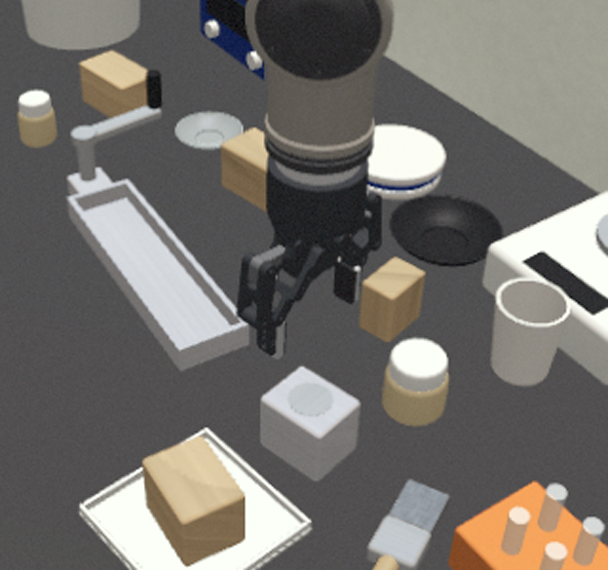

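The old block stands upright on the tray at crop (195,500). The box is empty, the hold-down arm is aside, and the gripper is over the tin at (310,420). Gripping the tin next.

```bash
echo '0,0,0,-0.2,0.2,6,0.085
0,0,0,0,0,8,0.085
0,0,0,0,0,6,0.085
0,0,0,0,0,1.6,0.085
0,0,0,0,0,0,0.085
0,0,0,0,0,0,0.04
0,0,0,0,0,0,0.04
0,0,0,0,0,0,0.04
0,0,0,0,0,0,0.04
0,0,0,0,0,0,0.04' > next.json && python3 nudge.py next.json 70; echo '0,0,0,0,0,0,0.04
0,0,0,0,0,-4,0.04
0,0,0,0,0,-8,0.04
0,0,0,0,0,-4,0.04
0,0,0.48,0,0,0,0.04
0,0,0.48,0,0,0,0.04
0,0,0.48,0,0,0,0.04
0,0,0,0,0,0,0.04
0,0,0,0,0,0,0.04
0,0,0,0,0,0,0.04' > next.json && python3 nudge.py next.json; python3 g.py .4729 -.1224 .125 -2.7
```

```text
time: 10.03
ee_pos: [0.4831, -0.3112, 0.0538]
tool_rot: [[-0.242, 0.97, 0.004], [0.97, 0.242, -0.003], [-0.004, 0.003, -1.0]]
ft_force: [0.7, 0.1, 6.9]
gripper_width: 0.0567
grasp_force: 76.3
time: 10.87
ee_pos: [0.4817, -0.3101, 0.1315]
tool_rot: [[0.041, 0.999, 0.0], [0.999, -0.041, -0.0], [-0.0, 0.0, -1.0]]
ft_force: [0.1, 0.1, -2.6]
gripper_width: 0.0569
grasp_force: 75.9
d tool [ 0.1872 -0.0165  0.0065] norm 0.188 yaw -2.34 rz 0.0063 t 10.8667 tilt [ 2.e-04 -0.e+00 -1.e+00]
```

Converted, 0.0374 m is 7.48, -0.0033 m is -0.66, 0.006 rad is 0.03.

```bash
echo '0,0,0.03,7.48,-0.66,0,0.04
0,0,0,7.48,-0.66,0,0.04
0,0,0,7.48,-0.66,0,0.04
0,0,0,7.48,-0.66,0,0.04
0,0,0,7.48,-0.66,0,0.04
0,0,0,0,0,4,0.04
0,0,0,0,0,2.4,0.04
0,0,0,0,0,0,0.04
0,0,0,0,0,0,0.04
0,0,0,0,0,0,0.04' > next.json && python3 nudge.py next.json;python3 g.py .4729 -.1224 .06 -2.7
python3 - <<'E'
from h import *
c=grab("side")
cv2.imwrite("pics/s2.png",cv2.resize(c["frame"][200:350,210:400],None,fx=4,fy=4,interpolation=cv2.INTER_CUBIC))
import pickle;pickle.dump(c,open("s2.pkl","wb"))
b=np.array([.4778,-.0191]);yb=np.array([.0471,.9989]);xb=np.array([.9989,-.0471])
for x in(-.039,-.033,.033,.039):
  for y in (-.1475,-.1415,.1415): print(x,y,((w2px(c,[*(b+x*xb+y*yb),.028])-[210,200]+.5)*4).round(0))
E
```

```text
time: 11.7
ee_pos: [0.4748, -0.1231, 0.0999]
tool_rot: [[0.049, 0.999, 0.001], [0.999, -0.049, -0.0], [-0.0, 0.001, -1.0]]
ft_force: [0.4, -0.5, -3.2]
gripper_width: 0.057
grasp_force: 75.8
d tool [ 0.0006 -0.002   0.0399] norm 0.04 yaw -2.83 rz -0.0022 t 11.7 tilt [ 1.e-03 -3.e-04 -1.e+00]
-0.039 -0.1475 [254. 540.]
-0.039 -0.1415 [248. 532.]
-0.039 0.1415 [ 21. 223.]
-0.033 -0.1475 [265. 536.]
-0.033 -0.1415 [260. 528.]
-0.033 0.1415 [ 31. 220.]
0.033 -0.1475 [390. 488.]
0.033 -0.1415 [384. 481.]
0.033 0.1415 [140. 187.]
0.039 -0.1475 [402. 484.]
0.039 -0.1415 [395. 477.]
0.039 0.1415 [150. 184.]
```

View pics/s2.png

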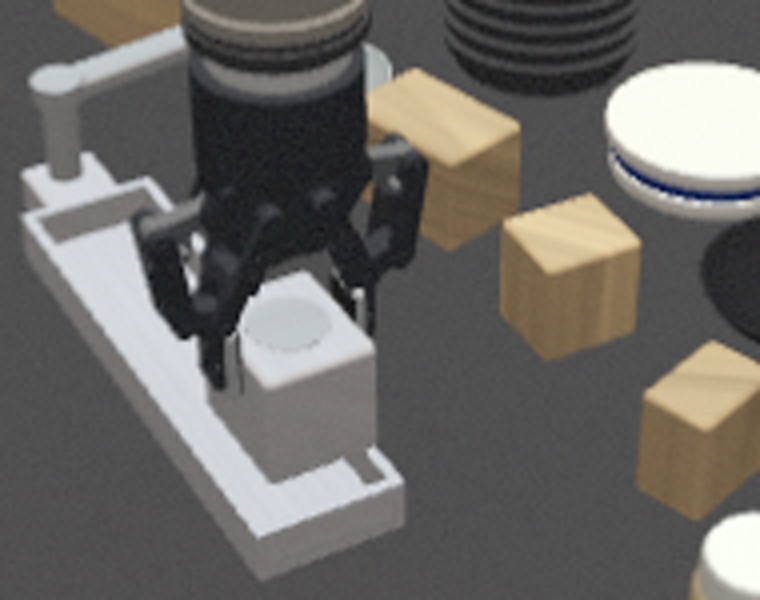

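The side crop shows the tin held over the -y end of the box. The near rim corners, at about (262,538) and (404,484), agree with my box estimate to about 1–2 mm in +x. I'll lower it and watch the force.

```bash
echo '0,0,0,0,-0.2,2.4,0.04
0,0,0,0,0,2.4,0.04
0,0,0,0,0,1.2,0.04
0,0,0,0,0,0.8,0.04
0,0,0,0,0,0.6,0.04
0,0,0,0,0,0,0.04
0,0,0,0,0,0,0.04' > next.json && python3 nudge.py next.json; echo '0,0,0,0,0,0.6,0.04
0,0,0,0,0,0,0.04
0,0,0,0,0,0,0.04' > next.json && python3 nudge.py next.json|sed -n '2p;4p'
```

```text
time: 12.33
ee_pos: [0.4736, -0.1227, 0.0626]
tool_rot: [[0.049, 0.999, 0.001], [0.999, -0.049, -0.0], [-0.0, 0.001, -1.0]]
ft_force: [0.0, 0.7, -3.3]
gripper_width: 0.0567
grasp_force: 75.8
ee_pos: [0.474, -0.1227, 0.0598]
ft_force: [1.4, 0.4, 0.5]
```

```bash
for i in 1 ; do echo '0,0,0,-0.4,0,0,0.04
0,0,0,-0.2,0,0,0.04
0,0,0,0,0,0,0.04
0,0,0,0,0,0,0.04' > next.json && python3 nudge.py next.json|sed -n '2p;4p'; echo '0,0,0,-0.4,0,0,0.04
0,0,0,0,0,0,0.04
0,0,0,0,0,0,0.04' > next.json && python3 nudge.py next.json|sed -n '2p;4p';done
```

```text
ee_pos: [0.4737, -0.1247, 0.06]
ft_force: [2.2, 6.3, 6.7]
ee_pos: [0.4737, -0.1251, 0.0601]
ft_force: [3.1, 16.9, 9.1]
```

Converted, -0.04 m is -8, -0.03 m is -6.

```bash
echo '0,0,0,0.4,0,0,0.085
0,0,0,0,0,0,0.085
0,0,0,0,0,0,0.085
0,0,0,0,0,-6,0.085
0,0,0,0,0,-8,0.085
0,0,0,0,0,-6,0.085
0,0,0,0,0,0,0.085
0,0,0,0,0,0,0.085' > next.json && python3 nudge.py next.json|sed -n '2p'; python3 g.py .5957 -.3227 .16 -2.7; python3 - <<'E'
import pickle
from h import *
c=pickle.load(open("top0.pkl","rb")); print("mug",px2w(c,561/1.25,219/1.25,.085))
c=grab("top");cv2.imwrite("pics/t2.png",cv2.resize(c["frame"][185:385,310:570],None,fx=3,fy=3,interpolation=cv2.INTER_CUBIC));pickle.dump(c,open("t2.pkl","wb"))
f0=pickle.load(open("top0.pkl","rb"))["frame"];d=cv2.absdiff(f0,c["frame"]).max(2)
for n,(u,v) in dict(js=(156,291),j1=(154,351),j2=(442,232),f40=(393,210)).items(): print(n,(d[v-18:v+18,u-18:u+18]>40).mean())
E
```

```text
ee_pos: [0.4739, -0.1263, 0.1608]
d tool [-0.1901  0.1314  0.0016] norm 0.2311 yaw -2.86 rz -0.0027 t 13.8333 tilt [ 0.0036 -0.0019 -1.    ]
mug [ 0.71891047 -0.34080953  0.085     ]
js 0.0
j1 0.0
j2 0.0
f40 0.0
```

Converted, -0.0317 m is -6.34, 0.0219 m is 4.38.

```bash
echo '0,0,0,-6.34,4.38,0,0.085
0,0,0,-6.34,4.38,0,0.085
0,0,0,-6.34,4.38,0,0.085
0,0,0,-6.34,4.38,0,0.085
0,0,0,-6.34,4.38,0,0.085
0,0,0,-6.32,4.38,0,0.085
0,0,0,0,0,4,0.085
0,0,0,0,0,0,0.085
0,0,0,0,0,0,0.085
0,0,0,0,0,0,0.085' > next.json && python3 nudge.py next.json|sed -n 2p; python3 g.py .5957 -.3227 .05 -2.7
```

```text
ee_pos: [0.5941, -0.3207, 0.1382]
d tool [-0.0021  0.0019  0.0882] norm 0.0882 yaw -2.81 rz -0.0019 t 14.7167 tilt [-0.0026  0.0021 -1.    ]
```

```bash
echo '0,0,0,-0.4,0.3,6,0.085
0,0,0,0,0,8,0.085
0,0,0,0,0,3.6,0.085
0,0,0,0,0,0,0.085
0,0,0,0,0,0,0.085
0,0,0,0,0,0,0.04
0,0,0,0,0,0,0.04
0,0,0,0,0,0,0.04
0,0,0,0,0,0,0.04
0,0,0,0,0,0,0.04' > next.json && python3 nudge.py next.json 60; echo '0,0,0,0,0,0,0.04
0,0,0,0,0,-4,0.04
0,0,0,0,0,-8,0.04
0,0,0,0,0,-4,0.04
0,0,0,0,0,0,0.04
0,0,0,0,0,0,0.04
0,0,0,0,0,0,0.04' > next.json && python3 nudge.py next.json;python3 g.py .4774 -.049 .13 -2.7
```

```text
time: 15.55
ee_pos: [0.5978, -0.3245, 0.0551]
tool_rot: [[0.049, 0.999, 0.004], [0.999, -0.049, -0.003], [-0.003, 0.005, -1.0]]
ft_force: [-0.3, 1.0, 9.9]
gripper_width: 0.0558
grasp_force: 61.4
time: 16.13
ee_pos: [0.5958, -0.3235, 0.1308]
tool_rot: [[0.049, 0.999, -0.001], [0.999, -0.049, 0.001], [0.001, -0.001, -1.0]]
ft_force: [-0.2, -0.7, -3.1]
gripper_width: 0.0551
grasp_force: 64.2
d tool [ 0.2684 -0.1318  0.0011] norm 0.299 yaw -2.83 rz -0.0023 t 16.1333 tilt [-1.e-03  7.e-04 -1.e+00]
```

```bash
echo '0,0,0,0,0,-6,0.04
0,0,0,6.71,-3.3,0,0.04
0,0,0,6.71,-3.3,0,0.04
0,0,0,6.71,-3.3,0,0.04
0,0,0,6.71,-3.3,0,0.04
0,0,0,6.71,-3.3,0,0.04
0,0,0,6.71,-3.3,0,0.04
0,0,0,6.71,-3.3,0,0.04
0,0,0,6.71,-3.3,0,0.04' > next.json && python3 nudge.py next.json|sed -n 2p;echo '0,0,0,0,0,6,0.04
0,0,0,0,0,6,0.04
0,0,0,0,0,0,0.04
0,0,0,0,0,0,0.04
0,0,0,0,0,0,0.04' > next.json && python3 nudge.py next.json | sed -n '2p;4p' ;python3 g.py .4774 -.049 .062 -2.7
```

```text
ee_pos: [0.4758, -0.0476, 0.1599]
ee_pos: [0.4782, -0.0497, 0.1017]
ft_force: [1.4, -0.5, -2.9]
d tool [ 0.0006 -0.0008  0.0397] norm 0.0397 yaw -2.86 rz -0.0029 t 17.3 tilt [-2.e-04  1.e-04 -1.e+00]
```

```bash
echo '0,0,0,0,-0.1,3,0.04
0,0,0,0,0,3,0.04
0,0,0,0,0,1.2,0.04
0,0,0,0,0,0.4,0.04
0,0,0,0,0,0,0.04
0,0,0,0,0,0,0.04
0,0,0,0,0,0,0.04' > next.json && python3 nudge.py next.json | sed -n '2p;4p';echo '0,0,0,0,0,0.4,0.04
0,0,0,0,0,0,0.04
0,0,0,0,0,0,0.04' > next.json && python3 nudge.py next.json | sed -n '2p;4p'
```

```text
ee_pos: [0.4779, -0.0495, 0.0642]
ft_force: [0.4, -0.4, -1.8]
ee_pos: [0.4774, -0.0493, 0.0615]
ft_force: [-0.4, -0.1, -1.5]
```

```bash
echo '0,0,0,0,0,0.2,0.04
0,0,0,-0.6,0,0,0.04
0,0,0,-0.6,0,0,0.04
0,0,0,-0.4,0,0,0.04
0,0,0,0,0,0,0.04
0,0,0,0,0,0,0.04' > next.json && python3 nudge.py next.json | sed -n '2p;4p';echo '0,0,0,-0.6,0,0,0.04
0,0,0,0,0,0,0.04
0,0,0,0,0,0,0.04' > next.json && python3 nudge.py next.json | sed -n '2p;4p';echo '0,0,0,-0.6,0,0,0.04
0,0,0,0,0,0,0.04
0,0,0,0,0,0,0.04' > next.json && python3 nudge.py next.json | sed -n '2p;4p'
```

```text
ee_pos: [0.4776, -0.0571, 0.0611]
ft_force: [-0.6, 1.6, 5.3]
ee_pos: [0.4775, -0.0601, 0.0612]
ft_force: [-0.5, 2.0, 6.7]
ee_pos: [0.4774, -0.0626, 0.0612]
ft_force: [0.7, 6.6, 5.5]
```

Converted, -0.04 m is -8, -0.03 m is -6.

```bash
echo '0,0,0,0.2,0,0,0.085
0,0,0,0,0,0,0.085
0,0,0,0,0,0,0.085
0,0,0,0,0,-6,0.085
0,0,0,0,0,-8,0.085
0,0,0,0,0,-6,0.085
0,0,0,0,0,0,0.085
0,0,0,0,0,0,0.085' > next.json && python3 nudge.py next.json|sed -n '2p'; python3 - <<'E'
import pickle
from h import *
c=grab("top");pickle.dump(c,open("t3.pkl","wb"))
f0=pickle.load(open("top0.pkl","rb"))["frame"];d=cv2.absdiff(f0,c["frame"]).max(2)
for n,(u,v) in dict(js=(156,291),j1=(154,351),f40=(393,210)).items(): print(n,(d[v-18:v+18,u-18:u+18]>40).mean())
cv2.imwrite("pics/t3.png",cv2.resize(c["frame"][170:370,130:390],None,fx=3,fy=3,interpolation=cv2.INTER_CUBIC))
E
python3 g.py .3547 .31 .16 -2.7
```

```text
ee_pos: [0.4776, -0.0627, 0.1618]
js 0.0
j1 0.0
f40 0.0
d tool [ 3.659e-01 -1.402e-01  2.000e-04] norm 0.3918 yaw -2.84 rz -0.0025 t 19.85 tilt [ 7.e-04 -2.e-04 -1.e+00]
```

The manual's scale: shifts go in units of 5 mm and turns go in units of 0.2 rad. Converting my numbers, 0.0366 m is 7.32, 0.0365 m is 7.3.

```bash
echo '0,0,0,7.32,-2.8,0,0.085
0,0,0,7.32,-2.8,0,0.085
0,0,0,7.32,-2.8,0,0.085
0,0,0,7.32,-2.8,0,0.085
0,0,0,7.32,-2.8,0,0.085
0,0,0,7.32,-2.8,0,0.085
0,0,0,7.32,-2.8,0,0.085
0,0,0,7.32,-2.8,0,0.085
0,0,0,7.32,-2.8,0,0.085
0,0,0,7.3,-2.8,0,0.085' > next.json && python3 nudge.py next.json|sed -n 2p;echo '0,0,0,0,0,6,0.085
0,0,0,0,0,0,0.085
0,0,0,0,0,0,0.085
0,0,0,0,0,0,0.085' > next.json && python3 nudge.py next.json | sed -n '2p;4p' ;python3 g.py .3547 .31 .054 -2.7;  python3 - <<'E'
import pickle
from h import *
c=grab("top")
f0=pickle.load(open("top0.pkl","rb"))["frame"]
a=np.hstack([f0[170:370,120:250],c["frame"][170:370,120:250]])
cv2.imwrite("pics/t4.png",cv2.resize(a,None,fx=3,fy=3,interpolation=cv2.INTER_CUBIC))
E
```

```text
ee_pos: [0.3532, 0.3112, 0.1587]
ee_pos: [0.355, 0.3091, 0.13]
ft_force: [-0.0, -0.2, 0.7]
d tool [ 0.001  -0.0002  0.076 ] norm 0.076 yaw -2.9 rz -0.0034 t 21.0167 tilt [-0.0017 -0.0013 -1.    ]
```

View pics/t4.png

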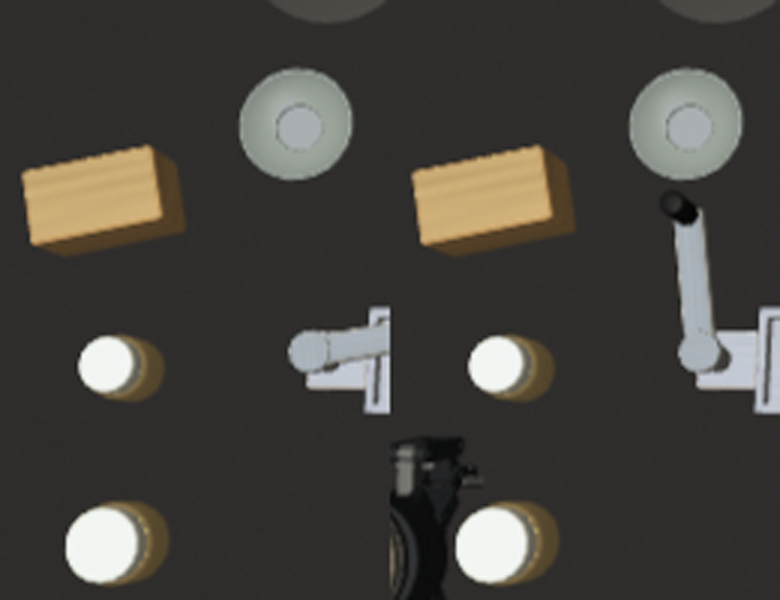

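Both left jars stand as at the start (lids at right-half x 497 and 493), and the hold-down arm is aside. The gripper's apparent offset is parallax. I'll grip the jar.

Converted, 0.03 m is 6, 0.016 m is 3.2.

```bash
echo '0,0,0,0.2,0,6,0.085
0,0,0,0,0,6,0.085
0,0,0,0,0,3.2,0.085
0,0,0,0,0,0,0.085
0,0,0,0,0,0,0.085
0,0,0,0,0,0,0.04
0,0,0,0,0,0,0.04
0,0,0,0,0,0,0.04
0,0,0,0,0,0,0.04
0,0,0,0,0,0,0.04' > next.json && python3 nudge.py next.json 60; echo '0,0,0,0,0,0,0.04
0,0,0,0,0,-6,0.04
0,0,0,0,0,-8,0.04
0,0,0,0,0,-8,0.04
0,0,0,0,0,0,0.04
0,0,0,0,0,0,0.04
0,0,0,0,0,0,0.04' > next.json && python3 nudge.py next.json;python3 g.py .480 .0095 .163 -2.7
```

```text
time: 21.9
ee_pos: [0.3559, 0.3115, 0.0566]
tool_rot: [[0.049, 0.999, 0.003], [0.999, -0.049, 0.002], [0.002, 0.003, -1.0]]
ft_force: [-1.8, -3.4, 13.7]
gripper_width: 0.054
grasp_force: 56.9
time: 22.48
ee_pos: [0.3546, 0.3108, 0.1643]
tool_rot: [[0.049, 0.999, 0.0], [0.999, -0.049, 0.0], [0.0, 0.0, -1.0]]
ft_force: [-0.0, -0.8, -2.7]
gripper_width: 0.0537
grasp_force: 57.0
d tool [-0.2948  0.1402  0.0013] norm 0.3264 yaw -2.83 rz -0.0023 t 22.4833 tilt [ 2.e-04  2.e-04 -1.e+00]
```

```bash
echo '0,0,0,-7.37,3.5,0,0.04
0,0,0,-7.37,3.5,0,0.04
0,0,0,-7.37,3.5,0,0.04
0,0,0,-7.37,3.5,0,0.04
0,0,0,-7.37,3.5,0,0.04
0,0,0,-7.37,3.5,0,0.04
0,0,0,-7.37,3.5,0,0.04
0,0,0,-7.37,3.5,0,0.04' > next.json && python3 nudge.py next.json|sed -n 2p;echo '0,0,0,0,0,6,0.04
0,0,0,0,0,6,0.04
0,0,0,0,0,0,0.04
0,0,0,0,0,0,0.04
0,0,0,0,0,0,0.04' > next.json && python3 nudge.py next.json | sed -n '2p;4p' ;python3 g.py .480 .0095 .065 -2.7
```

```text
ee_pos: [0.4795, 0.0078, 0.1625]
ee_pos: [0.4802, 0.0101, 0.1045]
ft_force: [0.6, -0.0, -1.3]
d tool [-0.0006 -0.0001  0.0395] norm 0.0395 yaw -2.8 rz -0.0017 t 23.5667 tilt [-8.e-04  2.e-04 -1.e+00]
```

```bash
echo '0,0,0,0,-0.04,3,0.04
0,0,0,0,0,3,0.04
0,0,0,0,0,1.6,0.04
0,0,0,0,0,0.4,0.04
0,0,0,0,0,0,0.04
0,0,0,0,0,0,0.04
0,0,0,0,0,0,0.04' > next.json && python3 nudge.py next.json | sed -n '2p;4p';echo '0,0,0,0,0,0.4,0.04
0,0,0,0,0,0,0.04
0,0,0,0,0,0,0.04' > next.json && python3 nudge.py next.json | sed -n '2p;4p'
```

```text
ee_pos: [0.4807, 0.0098, 0.0652]
ft_force: [-0.0, -0.3, -2.1]
ee_pos: [0.4808, 0.0093, 0.0642]
ft_force: [-3.2, -2.8, 13.6]
```

Converted, -0.003 m is -0.6, -0.002 m is -0.4.

```bash
echo '0,0,0,0,0,-0.1,0.04
0,0,0,-0.6,0,0,0.04
0,0,0,-0.6,0,0,0.04
0,0,0,-0.4,0,0,0.04
0,0,0,0,0,0,0.04
0,0,0,0,0,0,0.04' > next.json && python3 nudge.py next.json | sed -n '2p;4p';echo '0,0,0,-0.6,0,0,0.04
0,0,0,0,0,0,0.04
0,0,0,0,0,0,0.04' > next.json && python3 nudge.py next.json | sed -n '2p;4p';echo '0,0,0,-0.4,0,0,0.04
0,0,0,0,0,0,0.04
0,0,0,0,0,0,0.04' > next.json && python3 nudge.py next.json | sed -n '2p;4p'
```

```text
ee_pos: [0.481, 0.0019, 0.0643]
ft_force: [0.8, 2.2, 7.4]
ee_pos: [0.4809, -0.0011, 0.0643]
ft_force: [0.6, 2.2, 6.6]
ee_pos: [0.4808, -0.002, 0.0643]
ft_force: [0.9, 9.8, 6.9]
```

```bash
echo '0,0,0,0.2,0,0,0.085
0,0,0,0,0,0,0.085
0,0,0,0,0,0,0.085
0,0,0,0,0,-6,0.085
0,0,0,0,0,-8,0.085
0,0,0,0,0,-8,0.085
0,0,0,0,0,0,0.085
0,0,0,0,0,0,0.085' > next.json && python3 nudge.py next.json|sed -n '2p'; python3 - <<'E'
import pickle
from h import *
c=grab("top")
f0=pickle.load(open("top0.pkl","rb"))["frame"];d=cv2.absdiff(f0,c["frame"]).max(2)
for n,(u,v) in dict(js=(156,291)).items(): print(n,(d[v-18:v+18,u-18:u+18]>40).mean())
E
python3 g.py .4836 .3106 .175 -2.7
```

```text
ee_pos: [0.4807, -0.0027, 0.175]
js 0.0
d tool [ 0.3129 -0.0114 -0.0018] norm 0.3131 yaw -2.85 rz -0.0026 t 26.1167 tilt [ 1.4e-03 -3.0e-04 -1.0e+00]
```

Converted, 0.0391 m is 7.82, 0.035 m is 7.

```bash
echo '0,0,0,7.82,-0.28,0,0.085
0,0,0,7.82,-0.28,0,0.085
0,0,0,7.82,-0.28,0,0.085
0,0,0,7.82,-0.28,0,0.085
0,0,0,7.82,-0.28,0,0.085
0,0,0,7.82,-0.28,0,0.085
0,0,0,7.82,-0.28,0,0.085
0,0,0,7.82,-0.28,0,0.085
0,0,0,0,0,7,0.085' > next.json && python3 nudge.py next.json|sed -n 2p;echo '0,0,0,0,0,4,0.085
0,0,0,0,0,0,0.085
0,0,0,0,0,0,0.085
0,0,0,0,0,0,0.085' > next.json && python3 nudge.py next.json | sed -n '2p;4p' ;python3 g.py .4836 .3106 .055 -2.7;  python3 - <<'E'
import pickle
from h import *
c=grab("top")
cv2.imwrite("pics/t5.png",cv2.resize(c["frame"][170:370,120:380],None,fx=3,fy=3,interpolation=cv2.INTER_CUBIC))
E
```

```text
ee_pos: [0.486, 0.3182, 0.1413]
ee_pos: [0.4841, 0.3104, 0.118]
ft_force: [0.4, -0.1, -0.0]
d tool [ 0.0002 -0.0005  0.063 ] norm 0.063 yaw -2.87 rz -0.0031 t 27.2 tilt [-2.e-04 -1.e-04 -1.e+00]
```

View pics/t5.png

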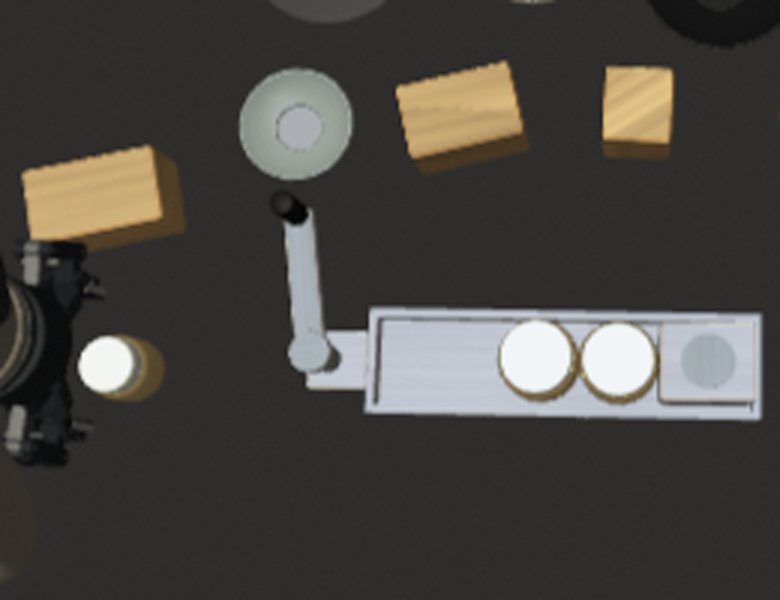

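The tin and two jars stand in a tight row at the -y end. The small jar is unmoved at (108,366). Gripping it.

```bash
echo '0,0,0,0,0,6,0.085
0,0,0,0,0,5,0.075
0,0,0,0,0,1.6,0.075
0,0,0,0,0,0,0.075
0,0,0,0,0,0,0.075
0,0,0,0,0,0,0.03
0,0,0,0,0,0,0.03
0,0,0,0,0,0,0.03
0,0,0,0,0,0,0.03
0,0,0,0,0,0,0.03' > next.json && python3 nudge.py next.json 50; echo '0,0,0,0,0,0,0.03
0,0,0,0,0,-6,0.03
0,0,0,0,0,-8,0.03
0,0,0,0,0,-8,0.03
0,0,0,0,0,-6,0.03
0,0,0,0,0,0,0.03
0,0,0,0,0,0,0.03
0,0,0,0,0,0,0.03' > next.json && python3 nudge.py next.json;python3 g.py .482 .060 .195 -2.7
```

```text
time: 28.08
ee_pos: [0.4848, 0.3111, 0.0573]
tool_rot: [[0.049, 0.999, 0.003], [0.999, -0.049, 0.001], [0.002, 0.003, -1.0]]
ft_force: [-1.6, -1.4, 10.0]
gripper_width: 0.0439
grasp_force: 49.3
time: 28.75
ee_pos: [0.4831, 0.3104, 0.1942]
tool_rot: [[0.049, 0.999, -0.001], [0.999, -0.049, -0.0], [-0.001, -0.001, -1.0]]
ft_force: [-0.0, 0.2, -2.5]
gripper_width: 0.0435
grasp_force: 51.2
d tool [-0.2502  0.0113 -0.0007] norm 0.2504 yaw -2.84 rz -0.0024 t 28.75 tilt [-1.1e-03 -5.0e-04 -1.0e+00]
```

Converted, -0.03575 m is -7.15, 0.0016 m is 0.32.

```bash
echo '0,0,0,-7.15,0.32,0,0.03
0,0,0,-7.15,0.32,0,0.03
0,0,0,-7.15,0.32,0,0.03
0,0,0,-7.15,0.32,0,0.03
0,0,0,-7.15,0.32,0,0.03
0,0,0,-7.15,0.32,0,0.03
0,0,0,-7.15,0.32,0,0.03' > next.json && python3 nudge.py next.json|sed -n 2p;echo '0,0,0,0,0,7,0.03
0,0,0,0,0,7,0.03
0,0,0,0,0,5,0.03
0,0,0,0,0,0,0.03
0,0,0,0,0,0,0.03
0,0,0,0,0,0,0.03' > next.json && python3 nudge.py next.json | sed -n '2p;4p' ;python3 g.py .482 .060 .065 -2.7
```

```text
ee_pos: [0.4811, 0.0587, 0.193]
ee_pos: [0.4829, 0.0604, 0.1003]
ft_force: [0.3, -0.1, -1.5]
d tool [-0.0004 -0.0009  0.0353] norm 0.0353 yaw -2.82 rz -0.002 t 29.8333 tilt [ 1.e-04  1.e-04 -1.e+00]
```

Converted, 0.015 m is 3, 0.005 m is 1.

```bash
echo '0,0,0,0,-0.08,3,0.03
0,0,0,0,0,3,0.03
0,0,0,0,0,1,0.03
0,0,0,0,0,0,0.03
0,0,0,0,0,0,0.03
0,0,0,0,0,0,0.03' > next.json && python3 nudge.py next.json | sed -n '2p;4p';echo '0,0,0,0,0,0.3,0.03
0,0,0,0,0,0,0.03
0,0,0,0,0,0,0.03' > next.json && python3 nudge.py next.json | sed -n '2p;4p'
```

```text
ee_pos: [0.483, 0.0603, 0.066]
ft_force: [-0.4, -1.0, -1.2]
ee_pos: [0.4823, 0.0602, 0.0637]
ft_force: [0.6, 0.2, -1.9]
```

```bash
echo '0,0,0,0,0,0.24,0.03
0,0,0,0,0,0,0.03
0,0,0,0,0,0,0.03' > next.json && python3 nudge.py next.json | sed -n '2p;4p';echo '0,0,0,-0.6,0,0,0.03
0,0,0,-0.6,0,0,0.03
0,0,0,0,0,0,0.03
0,0,0,0,0,0,0.03' > next.json && python3 nudge.py next.json | sed -n '2p;4p';echo '0,0,0,-0.4,0,0,0.03
0,0,0,0,0,0,0.03
0,0,0,0,0,0,0.03' > next.json && python3 nudge.py next.json | sed -n '2p;4p';echo '0,0,0,-0.4,0,0,0.03
0,0,0,0,0,0,0.03
0,0,0,0,0,0,0.03' > next.json && python3 nudge.py next.json | sed -n '2p;4p'
```

```text
ee_pos: [0.4823, 0.0602, 0.0633]
ft_force: [-3.5, -0.7, 10.7]
ee_pos: [0.4825, 0.0548, 0.0634]
ft_force: [-1.9, 4.8, 10.0]
ee_pos: [0.4826, 0.0529, 0.0634]
ft_force: [-1.8, 3.6, 9.9]
ee_pos: [0.4826, 0.0515, 0.0638]
ft_force: [-1.9, 7.6, 14.8]
```

```bash
echo '0,0,0,0.2,0,-0.2,0.085
0,0,0,0,0,0,0.085
0,0,0,0,0,0,0.085
0,0,0,0,0,-6,0.085
0,0,0,0,0,-8,0.085
0,0,0,0,0,-8,0.085
0,0,0,0,0,0,0.085
0,0,0,0,0,0,0.085' > next.json && python3 nudge.py next.json|sed -n '2p';python3 g.py .6491 -.2174 .16 16.5
```

```text
ee_pos: [0.4829, 0.051, 0.1751]
d tool [-0.2598  0.1792  0.0161] norm 0.316 yaw -2.85 rz -0.3377 t 32.3333 tilt [ 5.e-03 -4.e-04 -1.e+00]
```

Converted, -0.0325 m is -6.5, 0.0224 m is 4.48.

```bash
echo '0,0,0,-6.5,4.48,0,0.085
0,0,0,-6.5,4.48,0,0.085
0,0,0,-6.5,4.48,0,0.085
0,0,0,-6.5,4.48,0,0.085
0,0,0,-6.5,4.48,0,0.085
0,0,0,-6.5,4.48,0,0.085
0,0,0,-6.5,4.48,0,0.085
0,0,0,-6.5,4.48,0,0.085' > next.json && python3 nudge.py next.json|sed -n 2p;echo '0,0,-0.563,0,0,2,0.085
0,0,-0.563,0,0,2,0.085
0,0,-0.563,0,0,2,0.085
0,0,0,0,0,0,0.085
0,0,0,0,0,0,0.085
0,0,0,0,0,0,0.085' > next.json && python3 nudge.py next.json | sed -n '2p;4p' ;python3 g.py .6491 -.2174 .051 16.5; python3 - <<'E'
import pickle
from h import *
c=grab("side")
cv2.imwrite("pics/s3.png",cv2.resize(c["frame"][120:400,180:500],None,fx=2,fy=2,interpolation=cv2.INTER_CUBIC))
E
```

```text
ee_pos: [0.6476, -0.219, 0.1705]
ee_pos: [0.6477, -0.2172, 0.1426]
ft_force: [0.2, 0.1, -0.2]
d tool [-0.0006  0.0014  0.0916] norm 0.0916 yaw 16.34 rz -0.0028 t 33.5 tilt [-9.e-04  4.e-04 -1.e+00]
```

View pics/s3.png

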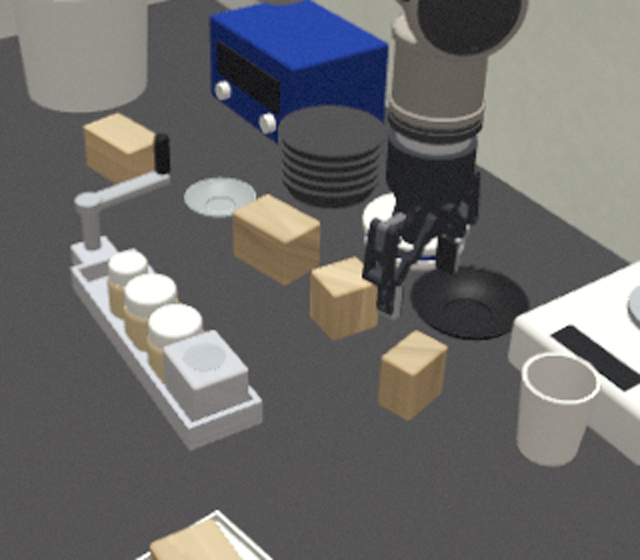

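The side crop shows the tin and three jars upright in a row in the box, with the gap at the +y end. The gripper is above filler_40 at (412,375), clear of the black dish. Gripping it.

Converted, 0.035 m is 7, 0.03 m is 6.

```bash
echo '0,0,0,-0.1,0.28,6,0.085
0,0,0,0,0,7,0.085
0,0,0,0,0,5.4,0.085
0,0,0,0,0,0,0.085
0,0,0,0,0,0,0.085
0,0,0,0,0,0,0.04
0,0,0,0,0,0,0.04
0,0,0,0,0,0,0.04
0,0,0,0,0,0,0.04
0,0,0,0,0,0,0.04' > next.json && python3 nudge.py next.json 45; echo '0,0,0,0,0,0,0.04
0,0,0,0,0,-6,0.04
0,0,0,0,0,-8,0.04
0,0,0,0,0,-8,0.04
0,0,0.563,0,0,0,0.04
0,0,0.563,0,0,0,0.04
0,0,0.563,0,0,0,0.04
0,0,0,0,0,0,0.04
0,0,0,0,0,0,0.04
0,0,0,0,0,0,0.04' > next.json && python3 nudge.py next.json;python3 g.py .484 .0985 .165 -2.7
```

```text
time: 34.38
ee_pos: [0.6508, -0.218, 0.0542]
tool_rot: [[-0.284, 0.959, 0.005], [0.959, 0.284, -0.002], [-0.003, 0.004, -1.0]]
ft_force: [0.7, 0.3, 5.9]
gripper_width: 0.0571
grasp_force: 49.5
time: 35.22
ee_pos: [0.6493, -0.2174, 0.1614]
tool_rot: [[0.046, 0.999, 0.0], [0.999, -0.046, -0.0], [-0.0, 0.0, -1.0]]
ft_force: [-0.0, -0.1, -1.3]
gripper_width: 0.0574
grasp_force: 48.6
d tool [ 0.3079 -0.1798 -0.0037] norm 0.3566 yaw -2.65 rz 0.0008 t 35.2167 tilt [ 4.e-04 -1.e-04 -1.e+00]
```

```bash
echo '0,0,0,6.86,-4,0,0.04
0,0,0,6.86,-4,0,0.04
0,0,0,6.86,-4,0,0.04
0,0,0,6.86,-4,0,0.04
0,0,0,6.86,-4,0,0.04
0,0,0,6.86,-4,0,0.04
0,0,0,6.86,-4,0,0.04
0,0,0,6.86,-4,0,0.04
0,0,0,6.86,-4,0,0.04' > next.json && python3 nudge.py next.json|sed -n 2p;echo '0,0,0,0,0,6,0.04
0,0,0,0,0,3,0.04
0,0,0,0,0,0,0.04
0,0,0,0,0,0,0.04
0,0,0,0,0,0,0.04' > next.json && python3 nudge.py next.json | sed -n '2p;4p' ;python3 g.py .4844 .0998 .08 -2.7; python3 - <<'E'
import pickle
from h import *
c=grab("side");pickle.dump(c,open("s4.pkl","wb"))
cv2.imwrite("pics/s4.png",cv2.resize(c["frame"][200:340,200:380],None,fx=4.3,fy=4.3,interpolation=cv2.INTER_CUBIC))
E
```

```text
ee_pos: [0.4838, 0.1013, 0.1614]
ee_pos: [0.4857, 0.0996, 0.117]
ft_force: [0.5, -0.4, -1.1]
d tool [ 0.0001 -0.0014  0.037 ] norm 0.0371 yaw -2.81 rz -0.002 t 36.3833 tilt [ 1.6e-03  1.0e-04 -1.0e+00]
```

View pics/s4.png

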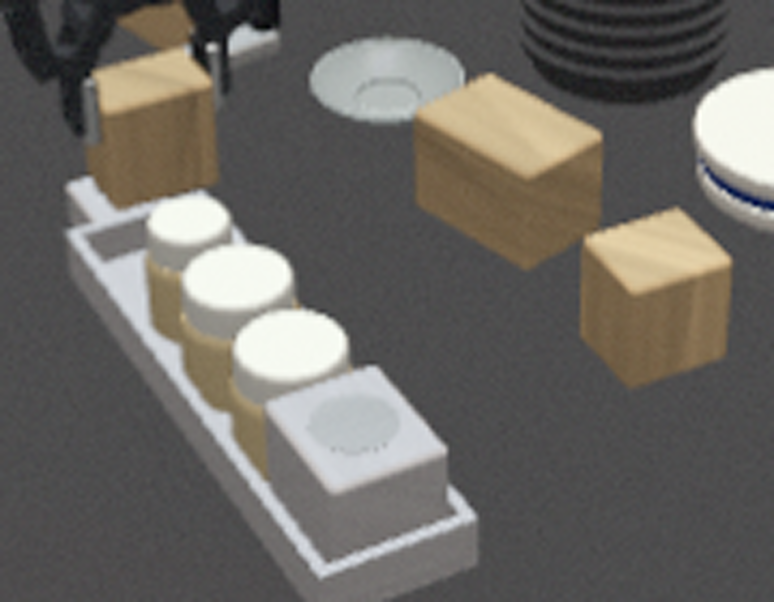

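The filler is held upright above the gap at the +y end, about (150,130) in the crop, and the row is intact. I'll lower it gently and check the force.

Converted, 0.01 m is 2, 0.006 m is 1.2, 0.002 rad is 0.01.

```bash
echo '0,0,0.01,0,-0.24,1.2,0.04
0,0,0,0,0,2,0.04
0,0,0,0,0,2,0.04
0,0,0,0,0,0.8,0.04
0,0,0,0,0,0,0.04
0,0,0,0,0,0,0.04' > next.json && python3 nudge.py next.json | sed -n '2p;4p';echo '0,0,0,0,0,0.8,0.04
0,0,0,0,0,0.8,0.04
0,0,0,0,0,0,0.04
0,0,0,0,0,0,0.04' > next.json && python3 nudge.py next.json | sed -n '2p;4p';echo '0,0,0,0,0,0.8,0.04
0,0,0,0,0,0.4,0.04
0,0,0,0,0,0,0.04
0,0,0,0,0,0,0.04' > next.json && python3 nudge.py next.json | sed -n '2p;4p'
```

```text
ee_pos: [0.4834, 0.0999, 0.0856]
ft_force: [0.3, -0.2, -0.6]
ee_pos: [0.4835, 0.0999, 0.0779]
ft_force: [-0.2, 0.7, -0.8]
ee_pos: [0.4835, 0.0999, 0.072]
ft_force: [0.2, -0.1, -1.2]
```

Past the rim with no contact, so I'll keep going.

```bash
echo '0,0,0,0,0,0.8,0.04
0,0,0,0,0,0.6,0.04
0,0,0,0,0,0,0.04
0,0,0,0,0,0,0.04' > next.json && python3 nudge.py next.json | sed -n '2p;4p';echo '0,0,0,0,0,0.6,0.04
0,0,0,0,0,0.4,0.04
0,0,0,0,0,0,0.04
0,0,0,0,0,0,0.04' > next.json && python3 nudge.py next.json | sed -n '2p;4p'
```

```text
ee_pos: [0.4834, 0.0999, 0.0648]
ft_force: [-0.2, -0.5, -1.5]
ee_pos: [0.4837, 0.1, 0.0603]
ft_force: [-1.2, 0.5, 1.5]
```

```bash
echo '0,0,0,-0.4,0,0,0.04
0,0,0,0,0,0,0.04
0,0,0,0,0,0,0.04' > next.json && python3 nudge.py next.json | sed -n '2p;4p';echo '0,0,0,-0.3,0,0,0.04
0,0,0,0,0,0,0.04
0,0,0,0,0,0,0.04' > next.json && python3 nudge.py next.json | sed -n '2p;4p';echo '0,0,0,-0.2,0,0,0.04
0,0,0,0,0,0,0.04
0,0,0,0,0,0,0.04' > next.json && python3 nudge.py next.json | sed -n '2p;4p'
```

```text
ee_pos: [0.4837, 0.0979, 0.0602]
ft_force: [-0.2, 0.9, 2.1]
ee_pos: [0.4837, 0.0969, 0.0603]
ft_force: [0.3, 5.4, 3.3]
ee_pos: [0.4838, 0.0967, 0.0603]
ft_force: [0.8, 9.0, 2.4]
```

```bash
echo '0,0,0,0.1,0,0,0.085
0,0,0,0,0,0,0.085
0,0,0,0,0,0,0.085
0,0,0,0,0,-6,0.085
0,0,0,0,0,-8,0.085
0,0,0,0,0,-8,0.06
0,0,0,0,0,-6,0.06
0,0,0,0,0,0,0.06
0,0,0,0,0,0,0.06
0,0,0,0,0,0,0.06' > next.json && python3 nudge.py next.json|sed -n '2p'
python3 - <<'E'
import pickle
from h import *
c=grab("top");pickle.dump(c,open("t6.pkl","wb"))
cv2.imwrite("pics/t6.png",cv2.resize(c["frame"][170:370,190:450],None,fx=3,fy=3,interpolation=cv2.INTER_CUBIC))
E
python3 g.py .5857 .166 .2 -2.7
```

```text
ee_pos: [0.4828, 0.0957, 0.1993]
d tool [ 0.0756  0.0994 -0.0015] norm 0.1249 yaw -2.96 rz -0.0046 t 39.9 tilt [-2.7e-03 -2.0e-04 -1.0e+00]
```

View pics/t6.png

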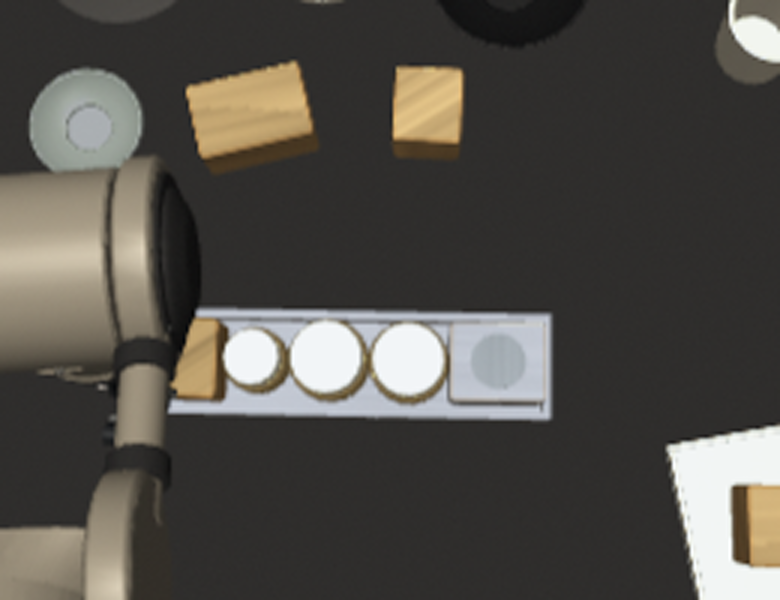

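The complete row (filler, small jar, two jars, tin) sits tight in the lane. Next I'll locate the knob from the earlier crop, where its top was near (284,203), and go to it.

```bash
python3 - <<'E'
import pickle
from h import *
c=pickle.load(open("t6.pkl","rb"))
print(px2w(c,120+284.5/3-.5,170+203.5/3-.5,.136))
E
echo '0,0,0,5.04,6.54,0,0.06
0,0,0,5.04,6.54,0,0.06
0,0,0,5.04,6.54,0,0.06
0,0,0,0,0,0,0.06
0,0,0,0,0,0,0.06
0,0,0,0,0,0,0.06' > next.json && python3 nudge.py next.json|sed -n 2p; python3 g.py .5857 .166 .123
```

```text
[0.58425075 0.16570459 0.136     ]
ee_pos: [0.5842, 0.1661, 0.1978]
d tool [0.     0.0019 0.0748] norm 0.0748 yaw -2.93 t 40.4 tilt [-4.4e-03 -8.0e-04 -1.0e+00]
```

```bash
echo '0,0,0,0,0,6,0.06
0,0,0,0,0,7,0.06
0,0,0,0,0,2,0.06
0,0,0,0,0,0,0.06
0,0,0,0,0,0,0
0,0,0,0,0,0,0
0,0,0,0,0,0,0
0,0,0,0,0,0,0
0,0,0,0,0,0,0
0,0,0,0,0,0,0' > next.json && python3 nudge.py next.json 30; python3 - <<'E'
from h import *
s=robot.sense();R=np.array(s["tool_rot"]);h=np.array([.4862,.1582]);p=s["ee_pos"][:2]-h
r=np.linalg.norm(p);a0=np.arctan2(p[1],p[0]);print(r,np.degrees(a0),s["gripper_width"])
R0=R[:2,:2]
P=[h+.1*np.array([np.cos(a),np.sin(a)]) for a in np.linspace(a0,np.radians(-92),9)]
for x,y in zip(P,P[1:]): print((R0.T@(y-x)).round(4))
E
```

```text
time: 41.23
ee_pos: [0.5865, 0.1665, 0.1272]
tool_rot: [[0.051, 0.999, 0.004], [0.999, -0.051, 0.001], [0.001, 0.004, -1.0]]
ft_force: [0.7, -0.8, 7.0]
gripper_width: 0.0172
grasp_force: 29.7
0.10061445939301451 4.721631891388896 0.017223376403071734
[-0.0211  0.0006]
[-0.0207 -0.0038]
[-0.0195 -0.0081]
[-0.0173 -0.012 ]
[-0.0144 -0.0153]
[-0.0109 -0.018 ]
[-0.0069 -0.0199]
[-0.0026 -0.0209]
```

Converted, -0.0211 m is -4.22, -0.0209 m is -4.18.

```bash
echo '0,0,0,-4.22,0.12,0,0
0,0,0,-4.14,-0.76,0,0
0,0,0,-3.9,-1.62,0,0
0,0,0,-3.46,-2.4,0,0
0,0,0,-2.88,-3.06,0,0
0,0,0,-2.18,-3.6,0,0
0,0,0,-1.38,-3.98,0,0
0,0,0,-0.52,-4.18,0,0
0,0,0,0,0,0,0
0,0,0,0,0,0,0' > next.json && python3 nudge.py next.json; echo '0,0,0,0,0,0,0
0,0,0,0,0,0,0' > next.json && python3 nudge.py next.json|sed -n '2p;4p'
```

```text
time: 42.07
ee_pos: [0.4852, 0.0443, 0.1277]
tool_rot: [[0.05, 0.999, 0.007], [0.999, -0.05, -0.023], [-0.022, 0.008, -1.0]]
ft_force: [2.2, -75.8, 5.5]
gripper_width: 0.0125
grasp_force: 45.8
ee_pos: [0.4859, 0.0443, 0.1276]
ft_force: [2.1, -74.3, 6.9]
```

Force is high because the pads slipped to the pin's edge. I'll open now.

```bash
echo '0,0,0,0,0,0,0.06
0,0,0,0,0,0,0.06
0,0,0,0,0,0,0.06
0,0,0,0,0,0,0.06' > next.json && python3 nudge.py next.json; python3 - <<'E'
import pickle
from h import *
c=grab("side")
cv2.imwrite("pics/s7.png",cv2.resize(c["frame"][150:400,180:480],None,fx=2.4,fy=2.4,interpolation=cv2.INTER_CUBIC))
E
```

```text
time: 42.57
ee_pos: [0.4821, 0.0586, 0.1253]
tool_rot: [[0.051, 0.999, 0.0], [0.999, -0.051, 0.0], [0.0, 0.0, -1.0]]
ft_force: [-0.5, -0.9, -0.8]
gripper_width: 0.0594
grasp_force: 0.0
```

View pics/s7.png

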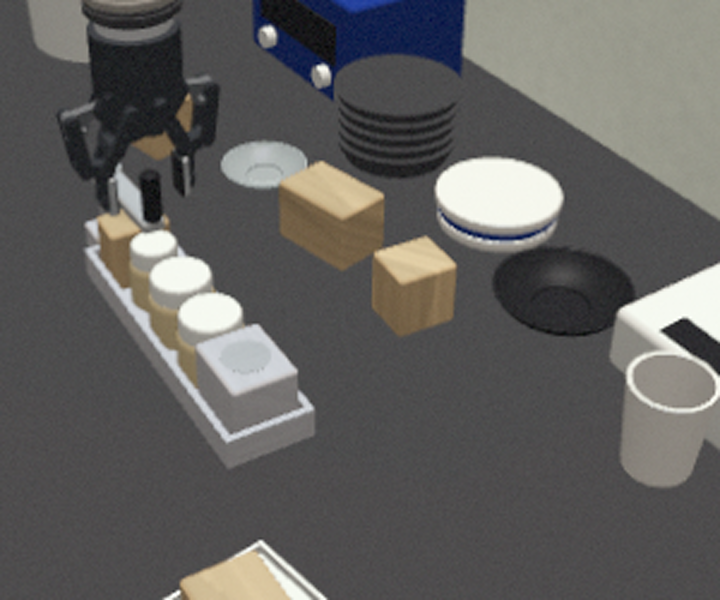

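The knob stands between the open fingers, and the row is intact. Closing once centred on the pin will bring it to the closed line.

```bash
echo '0,0,0,0,-0.3,0,0.0
0,0,0,0,0,0,0
0,0,0,0,0,0,0
0,0,0,0,0,0,0
0,0,0,0,0,0,0' > next.json && python3 nudge.py next.json 20; echo '0,0,0,0,0,0,0.06
0,0,0,0,0,0,0.06
0,0,0,0,0,0,0.06
0,0,0,0,0,-6,0.06
0,0,0,0,0,-8,0.06
0,0,0,0,0,-8,0.06' > next.json && python3 nudge.py next.json|sed -n '2p;4p'; echo '0,0,0,-6,-5,0,0.085
0,0,0,-6,-5,0,0.085
0,0,0,-6,-4,0,0.085
0,0,0,-6,0,0,0.085
0,0,0,-6,0,0,0.085
0,0,0,-6,0,0,0.085
0,0,0,-6,0,0,0.085
0,0,0,0,0,0,0.085
0,0,0,0,0,0,0.085' > next.json && python3 nudge.py next.json|sed -n '2p;4p'; python3 - <<'E'
import pickle
from h import *
c=grab("top")
cv2.imwrite("pics/t8.png",cv2.resize(c["frame"][200:400,190:510],None,fx=2.5,fy=2.5,interpolation=cv2.INTER_CUBIC))
E
```

```text
time: 43.03
ee_pos: [0.4823, 0.0586, 0.1254]
tool_rot: [[0.051, 0.999, 0.004], [0.999, -0.051, 0.0], [0.0, 0.004, -1.0]]
ft_force: [6.0, 0.5, -2.5]
gripper_width: 0.0174
grasp_force: 23.7
ee_pos: [0.4796, 0.0583, 0.2356]
ft_force: [0.4, -0.7, -1.3]
ee_pos: [0.3995, -0.1489, 0.2349]
ft_force: [-0.8, -0.7, -0.4]
```

View pics/t8.png

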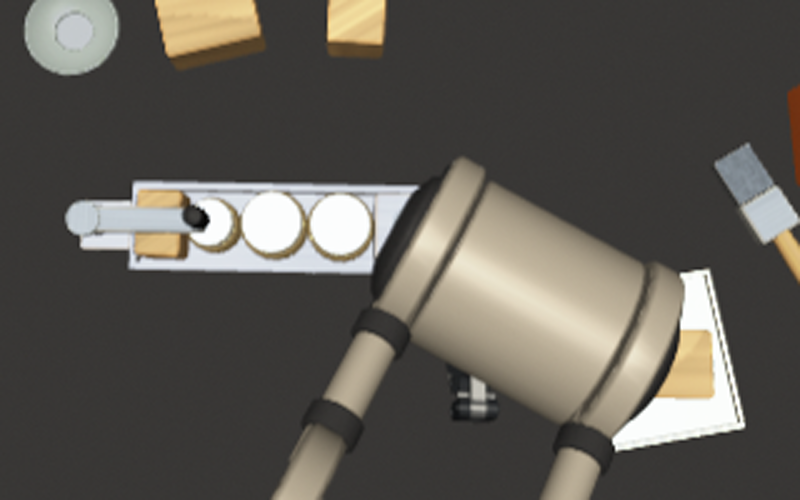

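The arm lies along the lane over the filler and small jar. The row is tight, the old block is on the tray, and the robot is clear of everything. Handing in.

```bash
python3 -c "
from plant import robot
print(robot.hand_in())"
```

```text
the job is handed in; nothing more can be done
None
```

I handed the job in: tin, all three jars and the 40 mm filler stand in one row in the box, the hold-down arm is back over them and the old block is on the tray; the hand-in returned no verdict, and closing the arm briefly put about 76 N on the wrist (limit 120 N) when the fingers slipped on the knob.

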